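# Open the medicine box in the nightstand drawer

### The arm

A 6-joint arm with a two-finger parallel gripper is mounted at the origin on the work surface. World frame = base frame: x ahead of the robot, y to its left, z up, the work surface at z = 0. Lengths are in m, angles in rad, forces in N, time in s.
With the tool pointing down it reaches from about 0.325 to 0.9 m from the base axis. Payload 6.1 kg.
Tool frame: the origin (TCP) lies between the finger pads; the fingertips stand 19 mm ahead of it and the grasp point (between the pads) is the TCP (bot.tip_reach is the distance from the TCP to the fingertips, in m); x points along the fingers, y is the direction in which the jaws open and shut, and the axes are right-handed (so a half turn about x gives the same grasp; the last joint's range is limited). The gripper opens to 87 mm and grips with 3 to 60 N. Pads are 19 mm wide; open, the fingers measure 117 mm over their backs; the gripper's body (75 mm by 190 mm) begins 51 mm behind the grasp point.
Start: joints at [1.141, 0.22, 1.526, -0, 1.395, -0.126], TCP at [0.187, 0.596, 0.242] pointing down, gripper open.
Joint ranges: [-2.98, 2.98], [-0.91, 2.08], [0.09, 2.57], [-1.24, 4.39], [0.2, 2.65], [-2.68, 2.68]. Speed limits (rad/s): [2.57, 2.57, 3.01, 3.14, 3.14, 3.14].

### API

Orientations are given as a unit quaternion [x, y, z, w].
In Python, from station import sensors, vision, bot gives the robot as it stands.
- The arm moves only by the tool carry_out, never from a script. Its argument "series" is a list that holds one entry, the list of rows, each a list of 7 numbers: the turn, a rotation vector about the world's x, y, z in rad, then the shift along the world's x, y, z in units of 40 mm (1.0 is 40 mm), then the opening, from -1 (shut) to 1 (fully open), so that 0 is half open. In form: [[[rx, ry, rz, dx, dy, dz, fingers], ...]]. A call has 1 to 8 rows; each row is the pose to reach, as a shift and turn from the pose commanded when the call began; what a row does not reach only later rows make up. A row lasts 1/10 s, in which the tool goes at most 50 mm and 8.59 degrees, less where a joint would pass 70% of its speed; a pose out of reach is approached as far as the arm can. A call with a gripper value outside its range is refused whole. The fingers move at their own pace and stop on an object; "grip_force" is the grip in N (left out, the last holds). Time passes only in rows, so rows that repeat a pose let the fingers close. It gives the time, the measured TCP pose, the force and the opening at its end, in the units of the state.
- sensors.get_state(): the state, without advancing time (a new reading comes with each control period).
- vision.camera(name): name is "scene" or "top" or "wrist"; returns the picture (384x512x3 uint8, red, green, blue); there is no depth.
- vision.camera_model(name): a dict with "mtx" (3x3 intrinsics, pixels), "R" (3x3) and "t" (3): a world point X has camera coordinates R X + t. Camera axes: x right, y down, z forward; pixel columns grow to the right and rows downward; lengths in m; the calibration is good to about 2 mm. A picture is of the moment at which its call begins: read the wrist's pose just before it. camera_model takes no time and is no camera call; for the wrist camera it gives the pose at the moment of the call.
- bot.hand_in(): hands the job in, once; it reports no verdict.
The state is a dict: "time_s": time; "joint_positions": joint angles; "dq": joint speeds; "joint_torque": joint torques, N m; "position": TCP position; "eef_rot": TCP orientation; "ft_force": force on the tool from outside, world axes, zero at the start; "moment": the same for the moment, N m; "opening": opening from 0.0 (shut) to 1.0 (fully open).
Only numpy, scipy, OpenCV 4.12 (cv2) and the standard library are available. Lean on these libraries where they do the work, as an engineer would, in place of code of your own. Each camera call takes 0.05 s, during which the arm holds its last target.

### The job

Open up the medicine box in the nightstand drawer so that the weekly pill tray can be reached: swing both red turn buttons about a quarter turn aside until they are clear of the blue panel, then lift the panel out by its black handle and lay it flat, the right way up and square with the box, on the middle of the box's grey felt rest. Leave the buttons turned aside and let go.

Things in the scene. Friction and masses are not known exactly. Their poses are not given: they have to be found in the camera images.
- medicine_box: Fixed pale wood box 280x200 mm in the drawer; origin on its underside, z up, x away from robot, y left. Near half: frame with the blue panel flush in it (2 mm play), centre (-70,0), rim top at 46 mm. Far half: grey felt rest 125x150 (x,y), centre (80,0), top at 30. Around it, above the origin: drawer walls 43 mm, front 73, nightstand top 98 (80 mm or more beyond the felt's centre).
- button_left (a joint): Red turn button at the panel's left end, vertical pivot at (-70,80) mm in the box frame. Bar 12 mm wide, 34 mm arm over the panel, 12 mm tail, top at z 54; along it, centred on the pivot, a thumb fin 30 long, 12 thick, z 54 to 78. Rad: 0 = arm to box -y, + = anticlockwise from above, stops +-1.75. Starts within 0.3 of 0; turns either way, light friction, stays put; clear of the panel beyond 1.15.
- button_right (a joint): The same red turn button at the panel's right end, vertical pivot at (-70,-80) mm in the box frame. Rad: 0 = its arm points to box +y, straight over the panel; positive = anticlockwise seen from above; stops at +-1.75. Starts within 0.3 of 0.
- panel_handle (a point): Centre of the black bar handle on the loose blue panel (100x120 mm in x,y, 8 mm thick, two window slots, about 120 g). Axes are the panel's, parallel to the box's at the start. Handle in the panel's middle, 40 mm long along x, 14 thick along y, 26 high; this point is 13 mm above the panel's top face, 21 mm above its underside.
There are look-alikes about, which are no part of the job. What is shaped like the part that bears panel_handle but purple is not meant.

How it is judged:
On the way, in this order (a step that is already met when the one before it is completed fails the run):
1. both turn buttons are turned aside, more than 1.1 rad from straight over the panel ((value of joint button_left above 1.1 rad or value of joint button_left below -1.1 rad) and (value of joint button_right above 1.1 rad or value of joint button_right below -1.1 rad)), for 0.2 s.
2. the panel is lifted out: 15 mm or more above its seat (z of panel_handle in the frame of medicine_box above 0.074 m), for 0.1 s.
At the end, for the whole second after the job is handed in: The panel rests flat (tilt under 0.1 rad), handle up, on the felt rest, its handle within 25 mm of the rest's centre along each box axis and its x axis within 0.3 rad of the box's x axis; both turn buttons still more than 1.1 rad aside (all of step 1 and x of panel_handle in the frame of medicine_box between 0.055 and 0.105 m and y of panel_handle in the frame of medicine_box between -0.025 and 0.025 m and z of panel_handle in the frame of medicine_box between 0.041 and 0.06 m and angle between panel_handle's own z axis and vertical below 0.1 rad and angle between the x axis of panel_handle and the x axis of medicine_box, either way round below 0.3 rad); the robot touches nothing.
It also fails if it takes over 66 s, if anything falls off the work surface, if the arm or the gripper's body presses on something with over 40 N, if the wrist force passes 120 N, or if a joint passes its speed limit or range.

## Working session

There is one attempt and no reset: what is moved stays moved. The work goes in short steps, Python scripts to look and compute and a tool call to move; the robot and the scene stay as the last step left them, time stands still between calls to the robot, and variables do not carry over. Pictures are saved under pics/ and viewed, and the job is handed in when it is done.

Besides the shell and the picture viewer there is one more tool, called by a JSON object that holds its "api" and its "payload". carry_out: Moves the arm, as the interface text tells. Its arguments: {"type":"object","properties":{"series":{"type":"array","items":{"type":"array","items":{"type":"array","items":{"type":"number"}}}},"grip_force":{"type":"number"}},"required":["series"]}

```bash
mkdir -p pics
python3 - <<'E'
from station import sensors, vision, bot
import cv2
s=sensors.get_state();print({k:s[k] for k in('time_s','position','eef_rot','opening','ft_force')})
for n in('top','scene','wrist'):
    im=vision.camera(n);cv2.imwrite(f'pics/{n}0.png',im[:,:,::-1])
    m=vision.camera_model(n);print(n,m)
E
```

```text
{'time_s': 0.0, 'position': array([0.18671256, 0.59585231, 0.24044589]), 'eef_rot': array([ 0.106331  ,  0.69915583, -0.1076559 ,  0.69877397]), 'opening': 1.0012541767405203, 'ft_force': array([ 0.83333178,  0.53439304, -0.37108044])}
top {'mtx': array([[422.5455425 ,   0.        , 257.98560311],
       [  0.        , 422.5455425 , 190.12367233],
       [  0.        ,   0.        ,   1.        ]]), 'R': array([[ 0.02872692, -0.99957128,  0.00565817],
       [-0.99649856, -0.02908235, -0.07838905],
       [ 0.07852   , -0.00338648, -0.99690679]]), 't': array([0.09512436, 0.41197079, 1.28670289])}
scene {'mtx': array([[395.86158549,   0.        , 253.06561916],
       [  0.        , 395.86158549, 191.44954894],
       [  0.        ,   0.        ,   1.        ]]), 'R': array([[ 0.52961551,  0.84817057,  0.0106816 ],
       [ 0.61635112, -0.37614994, -0.6918255 ],
       [-0.58276815,  0.37298513, -0.72198572]]), 't': array([-0.32956096, -0.15876468,  1.3338889 ])}
wrist {'mtx': array([[275.22576642,   0.        , 253.64095545],
       [  0.        , 275.22576642, 194.89742004],
       [  0.        ,   0.        ,   1.        ]]), 'R': array([[ 2.99675078e-01,  9.54040950e-01, -8.44825371e-04],
       [ 9.25228207e-01, -2.90408457e-01,  2.44163252e-01],
       [ 2.32696396e-01, -7.39512979e-02, -9.69733774e-01]]), 't': array([-0.62379432, -0.02885622,  0.38850363])}
```

View pics/top0.png

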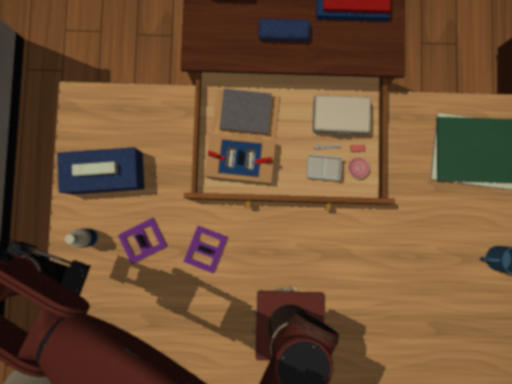

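View pics/scene0.png

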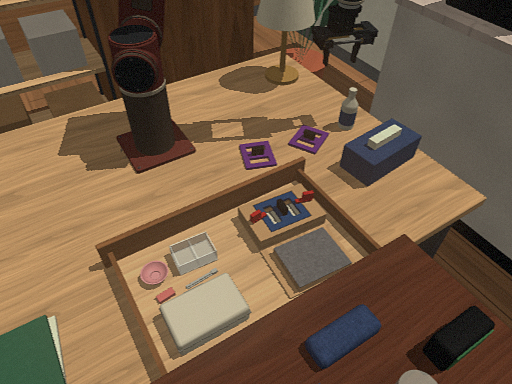

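View pics/wrist0.png

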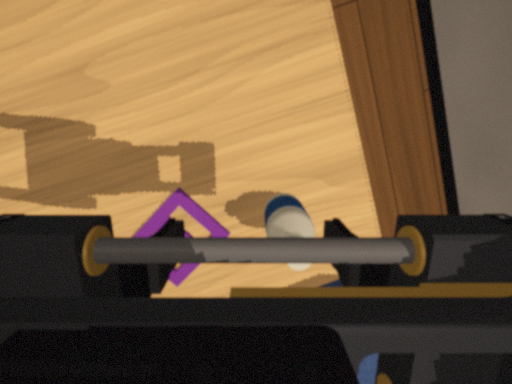

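The top view shows the box at about (243,135): blue panel at (241,158), red buttons at (216,156) and (264,161), felt at (247,111). The purple look-alikes are at (143,240) and (206,249). I'll zoom in for measurements.

Run:
```python
import cv2,numpy as np
a=cv2.imread('pics/top0.png')[75:210,185:300];b=cv2.imread('pics/scene0.png')[170:310,220:390]
a=cv2.resize(a,None,fx=5,fy=5,interpolation=cv2.INTER_CUBIC)[:600];b=cv2.resize(b,None,fx=4,fy=4,interpolation=cv2.INTER_CUBIC)
cv2.imwrite('pics/top0z.png',a);cv2.imwrite('pics/scene0z.png',b)
for n in('top0','scene0'):
    im=cv2.imread(f'pics/{n}.png');h=cv2.cvtColor(im,cv2.COLOR_BGR2HSV)
    red=((h[...,0]<8)|(h[...,0]>172))&(h[...,1]>170)&(h[...,2]>110)
    blue=(h[...,0]>95)&(h[...,0]<125)&(h[...,1]>130)&(h[...,2]>60)
    for k,m in(('red',red),('blue',blue)):
        c,_,st,ce=cv2.connectedComponentsWithStats(m.astype(np.uint8))
        print(n,k,[(st[i].tolist(),ce[i].round(1).tolist()) for i in range(1,c) if st[i,4]>12])
```

```text
top0 red [([324, 0, 65, 10, 563], [357.2, 3.9]), ([208, 151, 10, 6, 38], [212.4, 153.7]), ([256, 157, 16, 7, 58], [263.5, 159.9])]
top0 blue [([317, 0, 71, 17, 180], [342.6, 12.3]), ([220, 141, 40, 34, 502], [239.4, 157.6])]
scene0 red [([303, 190, 11, 5, 31], [307.9, 192.2]), ([295, 199, 7, 3, 14], [297.4, 200.1]), ([251, 210, 15, 9, 61], [258.1, 213.6])]
scene0 blue []
```

View pics/top0z.png

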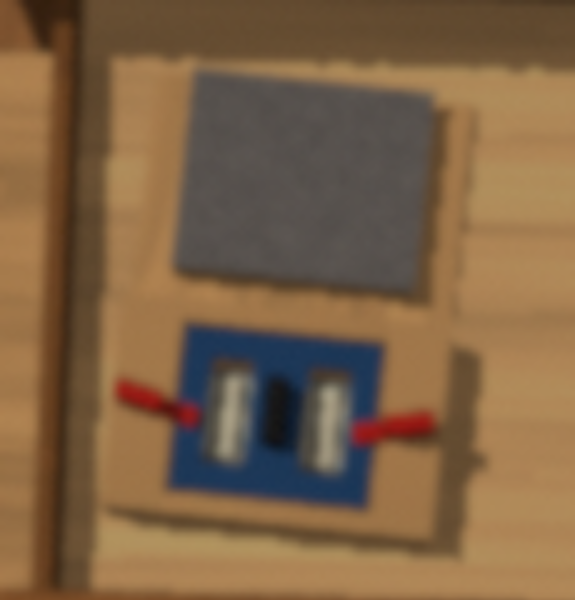

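View pics/scene0z.png

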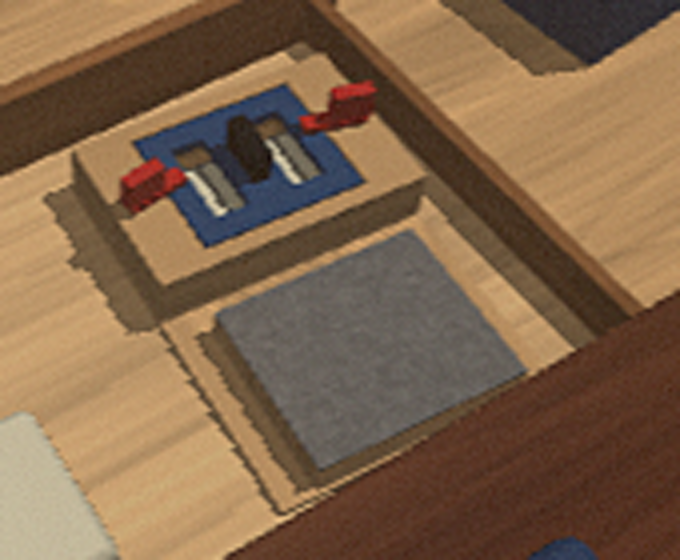

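```bash
cat > h.py <<'E'
import numpy as np,cv2
from station import vision
def P(n,m=None):
    m=m or vision.camera_model(n); return m['mtx']@np.c_[m['R'],m['t']]
def tri(P1,a,P2,b):
    X=cv2.triangulatePoints(P1,P2,np.float64(a).reshape(-1,2).T,np.float64(b).reshape(-1,2).T);return (X[:3]/X[3]).T
def plane(m,uv,z):
    uv=np.float64(uv).reshape(-1,2);C=-m['R'].T@m['t'];d=(np.c_[uv,np.ones(len(uv))]@np.linalg.inv(m['mtx']).T)@m['R']
    return C+d*((z-C[2])/d[:,2:])
E
python3 - <<'E'
from h import *
T=lambda a:np.array(a)/5+[185,75]-.4
S=lambda a:np.array(a)/4+[220,170]-.375
f_t=T([(177,270),(195,72),(433,95),(413,292)]);f_s=S([(412,230),(525,370),(318,468),(215,315)])
p_t=T([(168,488),(187,325),(383,345),(366,508)]);p_s=S([(290,85),(365,183),(207,247),(135,143)])
np.set_printoptions(precision=4,suppress=True)
for t,s in((f_t,f_s),(p_t,p_s)):
    X=tri(P('top'),t,P('scene'),s);print(X,X.mean(0))
    e=X[1]-X[0]+X[2]-X[3];print(np.linalg.norm(e)/2,np.arctan2(e[1],e[0]),np.linalg.norm(X[0]-X[3]))
E
```

```text
[[0.5943 0.2307 0.0378]
 [0.7175 0.2225 0.038 ]
 [0.7064 0.0743 0.0393]
 [0.5837 0.0839 0.0375]] [0.6505 0.1529 0.0381]
0.12326754592656383 -0.07232473977173552 0.1471902854438602
[[0.4573 0.2294 0.0553]
 [0.5563 0.2208 0.0539]
 [0.547  0.1015 0.0549]
 [0.4478 0.109  0.0556]] [0.5021 0.1652 0.0549]
0.09941059115074403 -0.081148544078104 0.12075388907239916
```

Run:
```python
from h import *
from station import sensors
from scipy.spatial.transform import Rotation as Ro
np.set_printoptions(precision=4,suppress=True)
s=sensors.get_state();R=Ro.from_quat(s['eef_rot']).as_matrix();print(R, s['position'])
m=vision.camera_model('wrist');print('cam in tool',R.T@(-m['R'].T@m['t']-s['position']));print((m['R']@R).T)
T=lambda a:np.array(a)/5+[185,75]-.4
m=vision.camera_model('top')
for uv in ([(120,388),(197,418)],[(355,434),(433,421)]):
    X=plane(m,T(uv),0.08);d=X[0]-X[1];print(X,np.arctan2(d[1],d[0]))
```

```text
[[-0.0006  0.2992  0.9542]
 [-0.0014  0.9542 -0.2992]
 [-1.     -0.0015 -0.0002]] [0.1868 0.596  0.2407]
cam in tool [-0.1426 -0.0006 -0.0665]
[[-0.0007 -0.2443  0.9697]
 [ 1.     -0.0007  0.0005]
 [ 0.0005  0.9697  0.2443]]
[[0.5119 0.2561 0.08  ]
 [0.4954 0.21   0.08  ]] 1.2263939548388416
[[0.4886 0.1167 0.08  ]
 [0.4977 0.0709 0.08  ]] 1.7668765076630524
```

{"api": "carry_out", "payload": {"series": [[[0, 0, 0.22, 7.4, -10.8, 1, 1], [0, 0, 0.22, 7.4, -10.8, 1, 1], [0, 0, 0.22, 7.4, -10.8, 1, 1], [0, 0, 0.22, 7.4, -10.8, 1, 1], [0, 0, 0.22, 7.4, -10.8, 1, 1], [0, 0, 0.22, 7.4, -10.8, 1, 1], [0, 0, 0.22, 7.4, -10.8, 1, 1], [0, 0, 0.22, 7.4, -10.8, 1, 1]]]}}

```text
time_s: 0.95
position: [0.4127, 0.266, 0.2721]
eef_rot: [0.03, 0.706, -0.029, 0.707]
ft_force: [0.3, 1.2, 0.1]
opening: 1.0
```

{"api": "carry_out", "payload": {"series": [[[0, 0, 0, 1.6, -2.4, 0.2, 1], [0, 0, 0, 1.6, -2.4, 0.2, 1], [0, 0, 0, 1.6, -2.4, 0.2, 1], [0, 0, 0, 1.6, -2.4, 0.2, 1], [0, 0, 0, 1.6, -2.4, 0.2, 0.0]]]}}

```text
time_s: 1.45
position: [0.4756, 0.1722, 0.2796]
eef_rot: [0.03, 0.707, -0.03, 0.706]
ft_force: [-0.8, -1.1, 0.4]
opening: 0.968
```

Run:
```python
from h import *
from station import sensors
import pickle
s=sensors.get_state();m=vision.camera_model('wrist');im=vision.camera('wrist')
print(s['position'],s['opening'])
cv2.imwrite('pics/w1.png',im[:,:,::-1]);pickle.dump(m,open('w1.pkl','wb'))
cv2.imwrite('pics/w1z.png',cv2.resize(im[:,:,::-1],(800,600),interpolation=cv2.INTER_CUBIC))
```

```text
[0.4756337  0.17215894 0.27955685] 0.9677474279319678
```

View pics/w1z.png

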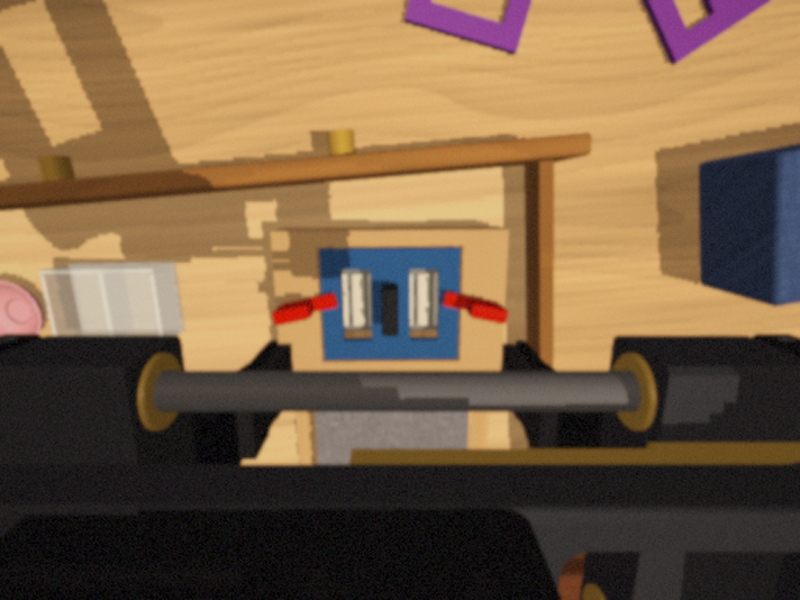

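The wrist view shows the panel centred at (391,303), with the right button at (305,308) and the left at (475,306). Next I'll measure the box pose and button angles.

```bash
python3 - <<'E'
from h import *
import pickle
np.set_printoptions(precision=4,suppress=True)
m=pickle.load(open('w1.pkl','rb'));im=cv2.imread('pics/w1.png');h=cv2.cvtColor(im,cv2.COLOR_BGR2HSV)
blue=((h[...,0]>95)&(h[...,0]<125)&(h[...,1]>130)&(h[...,2]>50)).astype(np.uint8);blue[:,310:]=0;blue[:140]=0
red=(((h[...,0]<8)|(h[...,0]>172))&(h[...,1]>170)&(h[...,2]>90)).astype(np.uint8);red[:180]=0;red[210:]=0
pts=cv2.findNonZero(blue);hull=cv2.convexHull(pts).reshape(-1,2)
X=plane(m,hull,.0545)[:,:2];(c,w,a)=cv2.minAreaRect((X*1000).astype(np.float32));print('panel',c,w,a)
n,l,st,ce=cv2.connectedComponentsWithStats(red)
for i in range(1,n):
    if st[i,4]<30: continue
    p=np.argwhere(l==i)[:,::-1].astype(np.float64)
    d=h[...,2][l==i]
    X=plane(m,p,.08)[:,:2];r=cv2.minAreaRect((X*1000).astype(np.float32));b=cv2.boxPoints(r);print(st[i],X.mean(0),r,b.tolist())
E
python3 -c "
import cv2
a=cv2.imread('pics/w1.png')[175:225,165:335];cv2.imwrite('pics/w1c.png',cv2.resize(a,None,fx=4.7,fy=4.7,interpolation=cv2.INTER_CUBIC))"
```

```text
panel (501.031494140625, 163.86053466796875) (117.64836883544922, 96.5102310180664) 85.12258911132812
[284 187  41  19 400] [0.5022 0.2353] ((502.5187072753906, 234.4269561767578), (54.413150787353516, 15.150381088256836), 69.65863037109375) [[485.95855712890625, 211.55027770996094], [500.16412353515625, 206.28379821777344], [519.078857421875, 257.30364990234375], [504.873291015625, 262.57012939453125]]
[174 188  42  20 421] [0.4913 0.093 ] ((491.5103454589844, 93.96385955810547), (15.440120697021484, 54.397003173828125), 8.437273979187012) [[479.8830871582031, 119.73526000976562], [487.8645935058594, 65.92698669433594], [503.1376037597656, 68.19245910644531], [495.1560974121094, 122.000732421875]]
```

View pics/w1c.png

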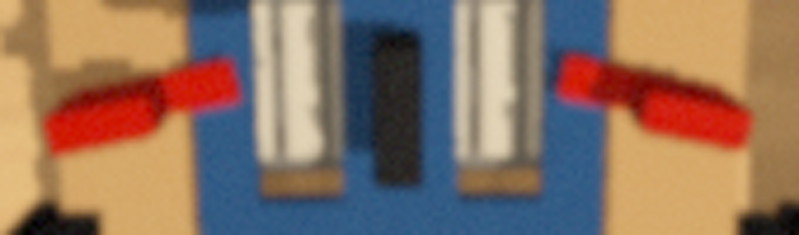

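Run:
```python
from h import *
import pickle
np.set_printoptions(precision=4,suppress=True)
m=pickle.load(open('w1.pkl','rb'))
for q in ([(642,92),(748,113),(742,148),(637,125)],[(47,120),(155,98),(160,127),(55,153)]):
    X=plane(m,(np.array(q)+.5)/4.7-.5+[165,175],.0865);e=(X[1]-X[0]+X[2]-X[3]);print(X.mean(0),np.linalg.norm(e)/2,np.arctan2(e[1],e[0])%np.pi)
y=-.081;c,s=np.cos(y),np.sin(y);R=np.array([[c,-s],[s,c]]);o=np.array([.5015,.1645])-R@[-.07,0]
print('origin',o,'L',o+R@[-.07,.08],'R',o+R@[-.07,-.08],'felt',o+R@[.08,0])
```

```text
[0.5063 0.2432 0.0865] 0.029337601435384903 1.275043521366217
[0.4942 0.0854 0.0865] 0.029797953600640425 1.7122240708695766
origin [0.5713 0.1588] L [0.508  0.2442] R [0.495  0.0848] felt [0.651  0.1524]
```

{"api": "carry_out", "payload": {"series": [[[0, 0, 1.35, 0.8, 1.8, -2, 0.1], [0, 0, 1.35, 0.8, 1.8, -2, 0.1], [0, 0, 1.35, 0.8, 1.8, -2, 0.1], [0, 0, 1.35, 0.8, 1.8, -2, 0.1], [0, 0, 1.35, 0.8, 1.8, -2, 0.1], [0, 0, 1.35, 0.8, 1.8, -2, 0.1], [0, 0, 1.35, 0.8, 1.8, -2, 0.1], [0, 0, 1.35, 0.8, 1.8, -2, 0.1]]]}}

```text
time_s: 2.3
position: [0.5067, 0.2457, 0.1997]
eef_rot: [-0.377, 0.598, 0.377, 0.598]
ft_force: [0.4, 0.1, -0.5]
opening: 0.557
```

```bash
cat > st.py <<'E'
from station import sensors,vision
import numpy as np,sys,cv2
from scipy.spatial.transform import Rotation as Ro
s=sensors.get_state();R=Ro.from_quat(s['eef_rot']).as_matrix()
print('t',s['time_s'],'pos',s['position'].round(4),'jawyaw',round(np.arctan2(R[1,1],R[0,1]),3),'xaxis',R[:,0].round(3),'q',np.round(s['joint_positions'],2),'open',round(s['opening'],3),'F',s['ft_force'].round(1))
for a in sys.argv[1:]:
    n,f=a.split(':');cv2.imwrite(f'pics/{f}.png',cv2.resize(vision.camera(n)[:,:,::-1],(768,576),interpolation=cv2.INTER_CUBIC))
E
python3 st.py
```

```text
t 2.3 pos [0.5067 0.2457 0.1997] jawyaw 2.696 xaxis [-0.001  0.    -1.   ] q [ 0.31  0.11  1.73  0.    1.3  -2.39] open 0.557 F [ 0.4  0.1 -0.5]
```

{"api": "carry_out", "payload": {"series": [[[0, 0, 0.14, 0, -0.04, -1.2, 0], [0, 0, 0.14, 0, -0.04, -1.6, 0], [0, 0, 0.14, 0, -0.04, -1.6, 0]]]}}

```text
time_s: 2.6
position: [0.5044, 0.243, 0.1324]
eef_rot: [-0.415, 0.574, 0.417, 0.569]
ft_force: [0.1, -0.3, -0.2]
opening: 0.505
```

```bash
python3 st.py wrist:w2 scene:s2
```

```text
t 2.6 pos [0.5044 0.243  0.1324] jawyaw 2.829 xaxis [-0.007 -0.002 -1.   ] q [ 0.31  0.18  1.79  0.    1.18 -2.52] open 0.505 F [ 0.1 -0.3 -0.2]
```

View pics/w2.png

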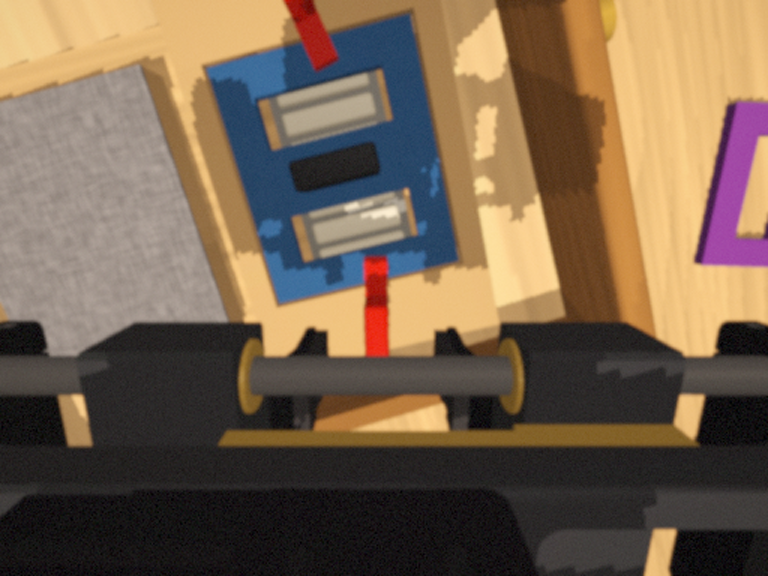

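View pics/s2.png

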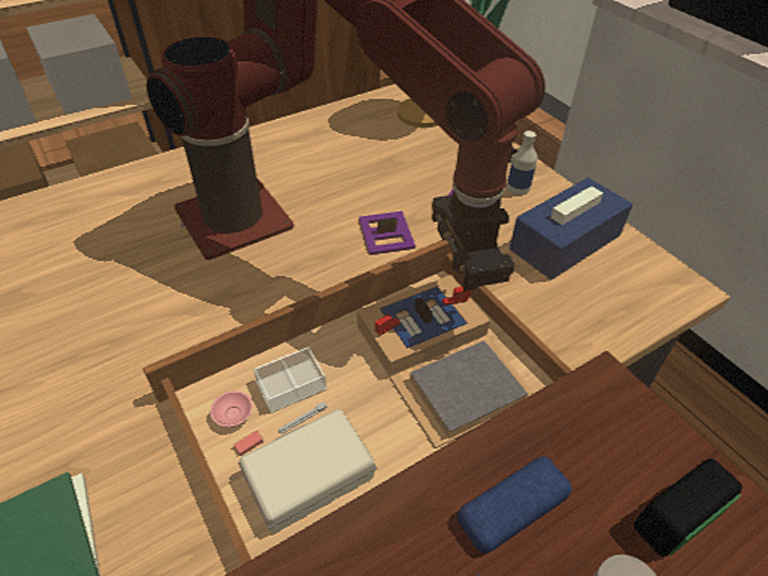

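{"api": "carry_out", "payload": {"series": [[[0, 0, 0, 0.05, 0, -0.6, 0], [0, 0, 0, 0.05, 0, -1.1, 0], [0, 0, 0, 0.05, 0, -1.1, 0], [0, 0, 0, 0.05, 0, -1.1, -0.75], [0, 0, 0, 0.05, 0, -1.1, -0.75], [0, 0, 0, 0.05, 0, -1.1, -0.75]]], "grip_force": 8}}

```text
time_s: 3.3
position: [0.5113, 0.2427, 0.0938]
eef_rot: [-0.416, 0.571, 0.415, 0.573]
ft_force: [0.5, 0.0, -0.2]
opening: 0.309
```

```bash
python3 st.py
```

```text
t 3.3 pos [0.5113 0.2427 0.0938] jawyaw 2.827 xaxis [ 0.003  0.001 -1.   ] q [ 0.3   0.23  1.81  0.    1.1  -2.52] open 0.309 F [ 0.5  0.  -0.2]
```

{"api": "carry_out", "payload": {"series": [[[0, 0, 0, -0.1, 0, -0.15, -0.35], [0, 0, 0, -0.1, 0, -0.15, -0.35], [0, 0, 0, -0.1, 0, -0.15, -0.9], [0, 0, 0, -0.1, 0, -0.15, -0.9], [0, 0, 0, -0.1, 0, -0.15, -0.9], [0, 0, 0, -0.1, 0, -0.15, -0.9]]], "grip_force": 8}}

```text
time_s: 3.9
position: [0.5061, 0.2422, 0.086]
eef_rot: [-0.415, 0.572, 0.416, 0.572]
ft_force: [-0.9, -1.5, 0.7]
opening: 0.138
```

```bash
python3 st.py
```

```text
t 3.9 pos [0.5061 0.2422 0.086 ] jawyaw 2.827 xaxis [-0.  0. -1.] q [ 0.31  0.23  1.82  0.    1.09 -2.52] open 0.138 F [-0.9 -1.5  0.7]
```

{"api": "carry_out", "payload": {"series": [[[0, 0, -0.14, 0, 0, 0, -0.9], [0, 0, -0.28, 0, 0.01, 0, -0.9], [0, 0, -0.42, 0, 0.01, 0, -0.9], [0, 0, -0.56, 0, 0.02, 0, -0.9], [0, 0, -0.7, 0, 0.02, 0, -0.9], [0, 0, -0.84, 0, 0.02, 0, -0.9], [0, 0, -0.98, 0, 0.03, 0, -0.9], [0, 0, -1.12, 0, 0.03, 0, -0.9]]]}}

```text
time_s: 4.7
position: [0.5049, 0.2439, 0.086]
eef_rot: [-0.046, 0.707, 0.046, 0.705]
ft_force: [-5.8, 3.0, 3.7]
opening: 0.136
```

{"api": "carry_out", "payload": {"series": [[[0, 0, -0.08, 0, 0, 0, -0.9], [0, 0, -0.08, 0, 0, 0, -0.9], [0, 0, -0.08, 0, 0, 0, 0], [0, 0, -0.08, 0, 0, 0, 0], [0, 0, -0.08, 0, 0, 0.5, 0], [0, 0, -0.08, 0, 0, 1.2, 0], [0, 0, -0.08, 0, 0, 1.8, 0]]]}}

```text
time_s: 5.4
position: [0.5064, 0.2432, 0.1589]
eef_rot: [-0.02, 0.707, 0.02, 0.707]
ft_force: [0.3, -0.3, 0.6]
opening: 0.469
```

```bash
python3 st.py wrist:w3
```

```text
t 5.4 pos [0.5064 0.2432 0.1589] jawyaw 1.627 xaxis [ 0. -0. -1.] q [ 0.31  0.14  1.77 -0.    1.22 -1.32] open 0.469 F [ 0.3 -0.3  0.6]
```

View pics/w3.png

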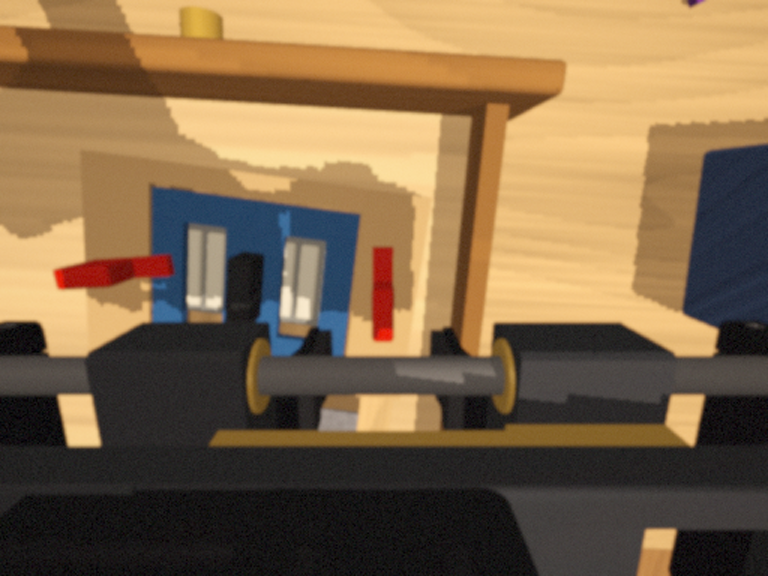

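The left button is turned and clear: its bar is vertical at (383,293), off the panel's right edge at about 358. Next is the right one.

{"api": "carry_out", "payload": {"series": [[[0, 0, -1.48, -0.3, -3.95, 0, 0], [0, 0, -1.48, -0.3, -3.95, 0, 0], [0, 0, -1.48, -0.3, -3.95, 0, 0], [0, 0, -1.48, -0.3, -3.95, 0, 0], [0, 0, -1.48, -0.3, -3.95, 0, 0], [0, 0, -1.48, -0.3, -3.95, 0, 0], [0, 0, -1.48, -0.3, -3.95, 0, 0], [0, 0, -1.48, -0.3, -3.95, 0, 0]]]}}

```text
time_s: 6.25
position: [0.4944, 0.085, 0.158]
eef_rot: [0.385, 0.593, -0.385, 0.594]
ft_force: [-0.6, -0.1, 0.2]
opening: 0.502
```

{"api": "carry_out", "payload": {"series": [[[0, 0, -0.14, 0, 0, -0.3, 0], [0, 0, -0.28, 0, 0, -0.6, 0], [0, 0, -0.28, 0, 0, -0.6, 0], [0, 0, -0.28, 0, 0, -0.6, 0]]]}}

```text
time_s: 6.65
position: [0.4941, 0.0852, 0.1339]
eef_rot: [0.461, 0.536, -0.461, 0.536]
ft_force: [0.9, 0.1, 0.8]
opening: 0.503
```

```bash
python3 st.py wrist:w4
```

```text
t 6.65 pos [0.4941 0.0852 0.1339] jawyaw 0.151 xaxis [-0. -0. -1.] q [ 0.01  0.03  1.95 -0.    1.16 -0.14] open 0.503 F [0.9 0.1 0.8]
```

View pics/w4.png

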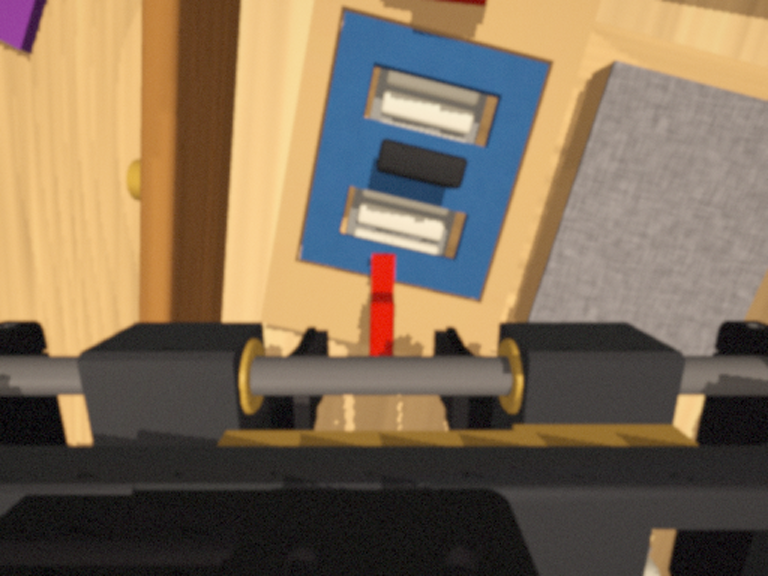

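Fin at col 382 lines up with the jaw centre at 381. I'll descend and grip.

{"api": "carry_out", "payload": {"series": [[[0, 0, 0, 0, 0, -0.6, 0], [0, 0, 0, 0, 0, -1.2, 0], [0, 0, 0, 0, 0, -1.2, 0], [0, 0, 0, 0, 0, -1.2, -0.9], [0, 0, 0, 0, 0, -1.2, -0.9], [0, 0, 0, 0, 0, -1.2, -0.9], [0, 0, 0, 0, 0, -1.2, -0.9], [0, 0, 0, 0, 0, -1.2, -0.9]]]}}

```text
time_s: 7.5
position: [0.4944, 0.0853, 0.0866]
eef_rot: [0.462, 0.535, -0.462, 0.536]
ft_force: [-2.0, -1.1, 7.8]
opening: 0.136
```

```bash
python3 st.py
```

```text
t 7.5 pos [0.4944 0.0853 0.0866] jawyaw 0.147 xaxis [ 0.001 -0.    -1.   ] q [ 0.01  0.1   1.97 -0.    1.07 -0.13] open 0.136 F [-2.  -1.1  7.8]
```

{"api": "carry_out", "payload": {"series": [[[0, 0, 0.14, 0, 0, 0.03, -0.9], [0, 0, 0.28, 0, 0, 0.03, -0.9], [0, 0, 0.42, 0, 0, 0.03, -0.9], [0, 0, 0.56, 0, 0, 0.03, -0.9], [0, 0, 0.7, 0, 0, 0.03, -0.9], [0, 0, 0.84, 0, 0, 0.03, -0.9], [0, 0, 0.98, 0, 0, 0.03, -0.9], [0, 0, 1.12, 0, 0, 0.03, -0.9]]]}}

```text
time_s: 8.3
position: [0.4938, 0.0849, 0.0868]
eef_rot: [0.105, 0.699, -0.105, 0.699]
ft_force: [0.7, -2.0, -3.4]
opening: 0.137
```

{"api": "carry_out", "payload": {"series": [[[0, 0, 0.08, 0, 0, 0, -0.9], [0, 0, 0.08, 0, 0, 0, -0.9], [0, 0, 0.08, 0, 0, 0, 0], [0, 0, 0.08, 0, 0, 0, 0], [0, 0, 0.08, 0, 0, 0.5, 0], [0, 0, 0.08, 0, 0, 1.2, 0], [0, 0, 0.08, 0, 0, 1.8, 0]]]}}

```text
time_s: 9.0
position: [0.4943, 0.0857, 0.1605]
eef_rot: [0.08, 0.702, -0.079, 0.703]
ft_force: [0.5, 0.0, -0.2]
opening: 0.467
```

```bash
python3 st.py wrist:w5
```

```text
t 9.0 pos [0.4943 0.0857 0.1605] jawyaw 1.346 xaxis [ 0.  0. -1.] q [ 0.01 -0.    1.93  0.    1.22 -1.33] open 0.467 F [ 0.5  0.  -0.2]
```

View pics/w5.png

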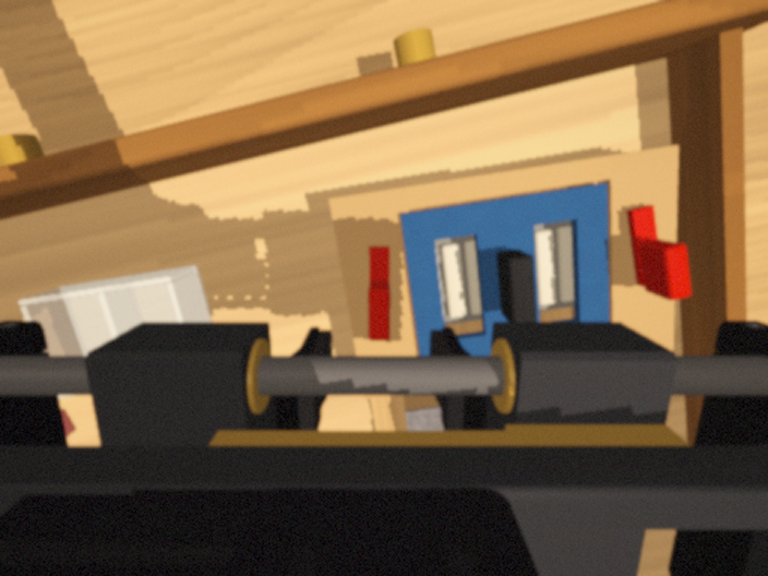

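Both buttons are clear of the panel (right bar at (379,293), left at (660,253)). Moving over the handle.

{"api": "carry_out", "payload": {"series": [[[0, 0, 0.145, 0.18, 1.97, 0, 0], [0, 0, 0.145, 0.18, 1.97, 0, 0], [0, 0, 0.145, 0.18, 1.97, -0.4, 0], [0, 0, 0.145, 0.18, 1.97, -0.8, 0], [0, 0, 0.145, 0.18, 1.97, -0.8, 0]]]}}

```text
time_s: 9.55
position: [0.4996, 0.1645, 0.1251]
eef_rot: [0.028, 0.708, -0.028, 0.705]
ft_force: [-0.6, 0.9, 0.3]
opening: 0.498
```

```bash
python3 st.py wrist:w6 scene:s6
```

```text
t 9.55 pos [0.4996 0.1645 0.1251] jawyaw 1.492 xaxis [-0.004 -0.    -1.   ] q [ 0.17  0.1   1.89  0.    1.15 -1.32] open 0.498 F [-0.6  0.9  0.3]
```

View pics/w6.png

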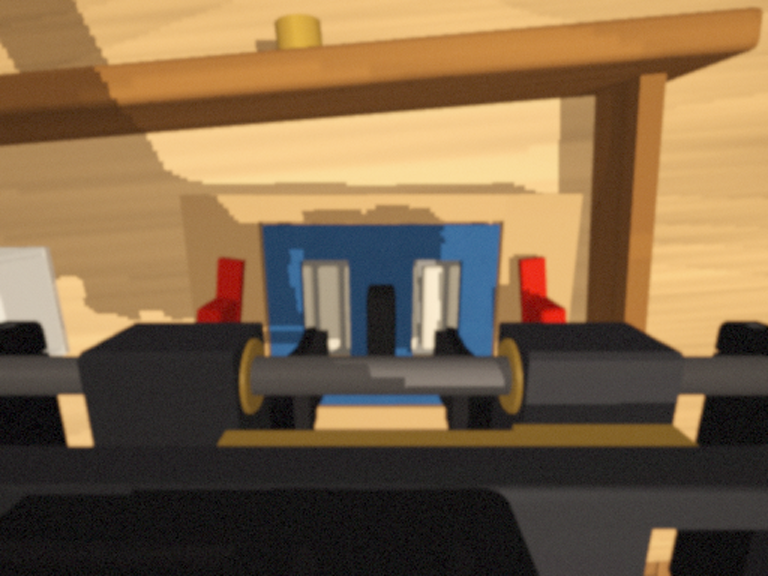

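View pics/s6.png

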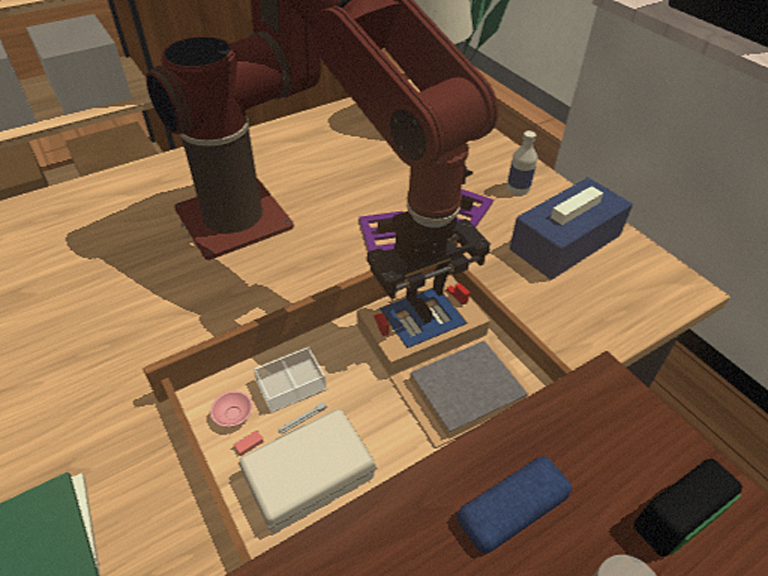

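Handle at col 381 is centred between the jaws. Descend, grip at 25 N.

{"api": "carry_out", "payload": {"series": [[[0, 0, 0, 0, 0, -0.6, 0], [0, 0, 0, 0, 0, -1.15, 0], [0, 0, 0, 0, 0, -1.15, 0], [0, 0, 0, 0, 0, -1.15, -0.9], [0, 0, 0, 0, 0, -1.15, -0.9], [0, 0, 0, 0, 0, -1.15, -0.9], [0, 0, 0, 0, 0, -1.15, -0.9], [0, 0, 0, 0, 0, -1.15, -0.9]]], "grip_force": 25}}

```text
time_s: 10.45
position: [0.5018, 0.1643, 0.0819]
eef_rot: [0.028, 0.706, -0.028, 0.707]
ft_force: [0.5, -0.4, 4.5]
opening: 0.16
```

```bash
python3 st.py
```

```text
t 10.45 pos [0.5018 0.1643 0.0819] jawyaw 1.492 xaxis [ 0.001  0.    -1.   ] q [ 0.17  0.17  1.91  0.    1.06 -1.33] open 0.16 F [ 0.5 -0.4  4.5]
```

{"api": "carry_out", "payload": {"series": [[[0, 0, 0, 0, 0, 0.15, -0.9], [0, 0, 0, 0, 0, 0.35, -0.9], [0, 0, 0, 0, 0, 0.6, -0.9], [0, 0, 0, 0, 0, 0.85, -0.9], [0, 0, 0, 0, 0, 1.0, -0.9], [0, 0, 0, 0, 0, 1.0, -0.9], [0, 0, 0, 0, 0, 1.0, -0.9]]]}}

```text
time_s: 11.15
position: [0.5014, 0.1642, 0.1213]
eef_rot: [0.028, 0.706, -0.028, 0.707]
ft_force: [-0.0, -0.1, -0.9]
opening: 0.16
```

```bash
python3 st.py scene:s7
```

```text
t 11.15 pos [0.5014 0.1642 0.1213] jawyaw 1.492 xaxis [ 0.  0. -1.] q [ 0.17  0.11  1.89 -0.    1.14 -1.33] open 0.16 F [-0.  -0.1 -0.9]
```

View pics/s7.png

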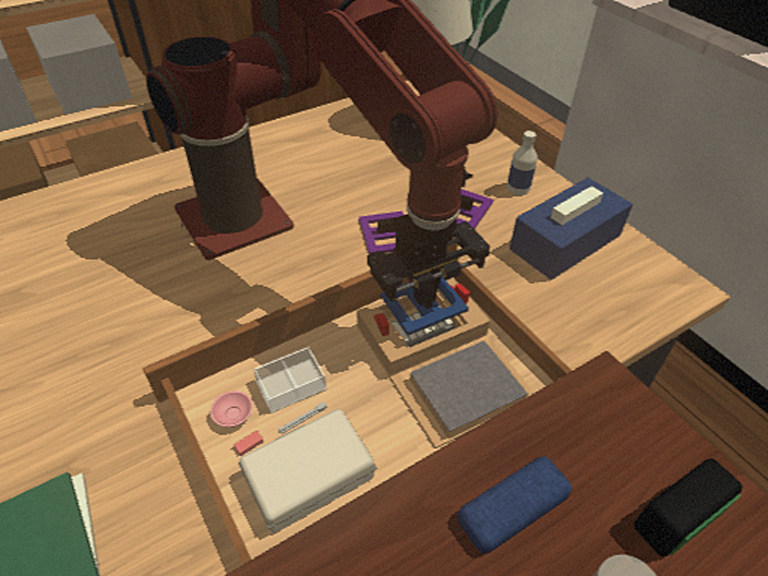

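The panel is out and level at (425,308), buttons aside. Moving it over the felt.

{"api": "carry_out", "payload": {"series": [[[0, 0, 0, 0.6, -0.05, 0, -0.9], [0, 0, 0, 1.3, -0.1, 0, -0.9], [0, 0, 0, 2.1, -0.17, 0, -0.9], [0, 0, 0, 2.9, -0.24, 0, -0.9], [0, 0, 0, 3.5, -0.29, 0, -0.9], [0, 0, 0, 3.74, -0.3, 0, -0.9], [0, 0, 0, 3.74, -0.3, 0, -0.9], [0, 0, 0, 3.74, -0.3, 0, -0.9]]]}}

```text
time_s: 12.0
position: [0.6496, 0.1523, 0.1203]
eef_rot: [0.028, 0.707, -0.028, 0.706]
ft_force: [-0.0, -0.1, -1.7]
opening: 0.16
```

{"api": "carry_out", "payload": {"series": [[[0, 0, 0, 0, 0, -0.4, -0.9], [0, 0, 0, 0, 0, -0.7, -0.9], [0, 0, 0, 0, 0, -0.95, -0.9], [0, 0, 0, 0, 0, -1.05, -0.9], [0, 0, 0, 0, 0, -1.12, -0.9], [0, 0, 0, 0, 0, -1.12, -0.9]]]}}

```text
time_s: 12.6
position: [0.6507, 0.1522, 0.076]
eef_rot: [0.028, 0.707, -0.028, 0.706]
ft_force: [0.5, -0.8, -1.6]
opening: 0.157
```

```bash
python3 st.py scene:s8
```

```text
t 12.6 pos [0.6507 0.1522 0.076 ] jawyaw 1.492 xaxis [-0.001 -0.    -1.   ] q [ 0.11  0.48  1.53 -0.    1.14 -1.38] open 0.157 F [ 0.5 -0.8 -1.6]
```

View pics/s8.png

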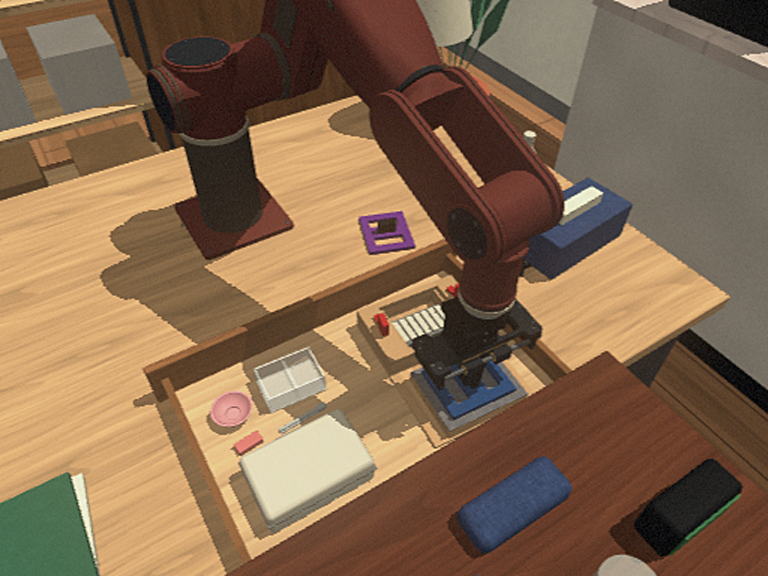

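{"api": "carry_out", "payload": {"series": [[[0, 0, 0, 0, 0, -0.03, -0.9], [0, 0, 0, 0, 0, -0.05, -0.9], [0, 0, 0, 0, 0, -0.05, -0.9]]]}}

```text
time_s: 12.95
position: [0.651, 0.1522, 0.0745]
eef_rot: [0.028, 0.706, -0.028, 0.707]
ft_force: [0.4, -0.5, -1.2]
opening: 0.158
```

```bash
python3 st.py
```

```text
t 12.95 pos [0.651  0.1522 0.0745] jawyaw 1.492 xaxis [ 0.  0. -1.] q [ 0.11  0.48  1.53 -0.    1.14 -1.38] open 0.158 F [ 0.4 -0.5 -1.2]
```

{"api": "carry_out", "payload": {"series": [[[0, 0, 0, 0, 0, -0.03, -0.9], [0, 0, 0, 0, 0, -0.05, -0.9], [0, 0, 0, 0, 0, -0.05, -0.9]]]}}

```text
time_s: 13.25
position: [0.6513, 0.1522, 0.074]
eef_rot: [0.028, 0.706, -0.028, 0.707]
ft_force: [-4.0, -0.2, 6.6]
opening: 0.159
```

```bash
python3 st.py
```

```text
t 13.25 pos [0.6513 0.1522 0.074 ] jawyaw 1.492 xaxis [ 0.001 -0.    -1.   ] q [ 0.11  0.48  1.53 -0.    1.13 -1.38] open 0.159 F [-4.  -0.2  6.6]
```

Contact (Fz 6.6 N). Release and back off upward.

{"api": "carry_out", "payload": {"series": [[[0, 0, 0, 0, 0, 0, -0.2], [0, 0, 0, 0, 0, 0, 0], [0, 0, 0, 0, 0, 0, 0], [0, 0, 0, 0, 0, 0.3, 0], [0, 0, 0, 0, 0, 1.0, 0], [0, 0, 0, 0, 0, 2.0, 0], [0, 0, 0, 0, 0, 3.0, 0], [0, 0, 0, 0, 0, 4.0, 0]]]}}

```text
time_s: 14.05
position: [0.6508, 0.1521, 0.2348]
eef_rot: [0.028, 0.706, -0.028, 0.707]
ft_force: [1.7, -0.6, 0.7]
opening: 0.497
```

{"api": "carry_out", "payload": {"series": [[[0, 0, 0, -1, 0, 0, 0], [0, 0, 0, -2, 0, 0, 0], [0, 0, 0, -3, 0, 0, 0], [0, 0, 0, -4, 0, 0, 0], [0, 0, 0, -5, 0, 0, 0], [0, 0, 0, -6, 0, 0, 0], [0, 0, 0, -6, 0, 0, 0]]]}}

```text
time_s: 14.75
position: [0.4068, 0.1524, 0.2323]
eef_rot: [0.027, 0.707, -0.027, 0.706]
ft_force: [0.5, -0.2, -0.2]
opening: 0.504
```

```bash
python3 st.py
python3 - <<'E'
from h import *
for n in('top','scene'):
    im=vision.camera(n)[:,:,::-1];cv2.imwrite(f'pics/{n}9.png',im)
a=cv2.imread('pics/top9.png')[75:195,185:300];b=cv2.imread('pics/scene9.png')[170:310,220:390]
cv2.imwrite('pics/top9z.png',cv2.resize(a,None,fx=5,fy=5,interpolation=cv2.INTER_CUBIC));cv2.imwrite('pics/scene9z.png',cv2.resize(b,None,fx=4,fy=4,interpolation=cv2.INTER_CUBIC))
E
```

```text
t 14.75 pos [0.4068 0.1524 0.2323] jawyaw 1.493 xaxis [-0.001  0.    -1.   ] q [ 0.18 -0.25  2.01  0.    1.38 -1.32] open 0.504 F [ 0.5 -0.2 -0.2]
```

View pics/top9z.png

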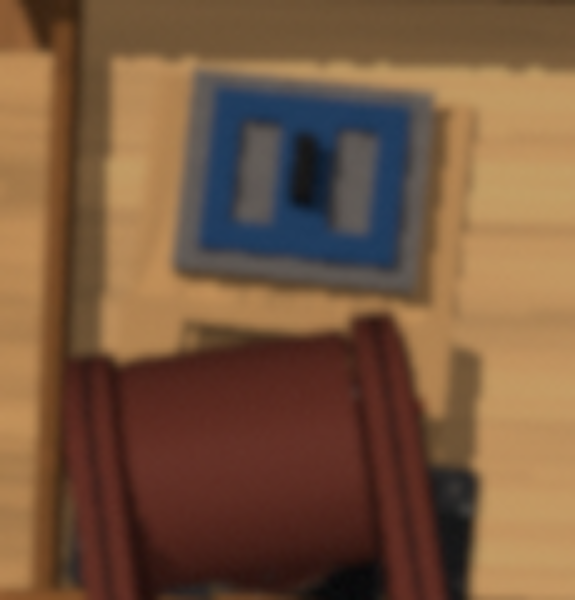

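View pics/scene9z.png

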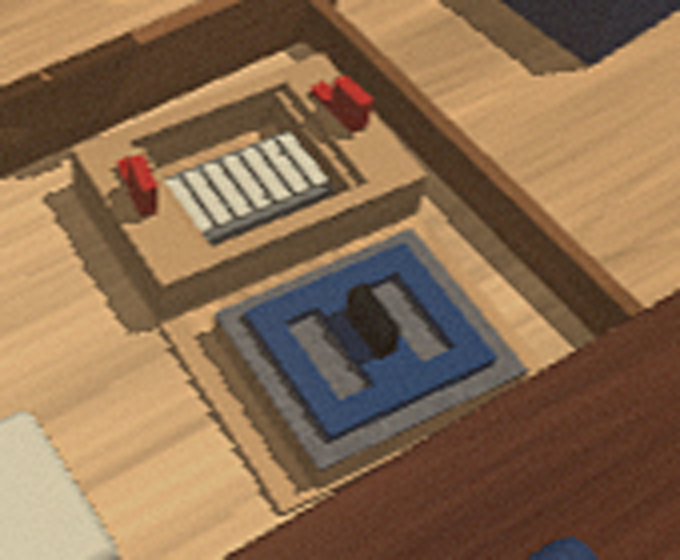

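The panel lies centred, square and flat on the felt, handle up. Both buttons are parallel to the box's x axis, and the arm is clear. Handing in.

```bash
python3 -c "
from station import bot
print(bot.hand_in())"
```

```text
the job is handed in; nothing more can be done
None
```

The panel is on the felt rest and both turn buttons are aside. I handed the job in at about 15 s of the 66 s allowed; the hand-in gives no verdict.

I gripped each button's fin and turned it about 1.2 rad: the left ended near -1.44 rad and the right near +1.43 rad, reckoned from the fin angle in the picture plus the turn. I then gripped the handle, lifted the panel 40 mm, carried it 150 mm along the box and set it down until I felt light contact of about 7 N. Then I released it and drew the arm back.

**Last checks:** The final top and scene pictures show the panel flat and handle up, with an even felt margin on all sides. The scene picture also shows both buttons clear of the opening and the pill tray exposed. The arm touches nothing and the wrist force reads about 0 N. I judged the final panel pose by eye and from the release point, about 1 mm from the measured felt centre, rather than measuring it again. No check failed or disagreed.

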